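# Open the board tester and probe two test pads

### The arm

A 6-joint arm with a two-finger parallel gripper is mounted at the origin on the work surface. World frame = base frame: x ahead of the robot, y to its left, z up, the work surface at z = 0. Lengths are in m, angles in rad, forces in N, time in s.
With the tool pointing down it reaches from about 0.35 to 0.8 m from the base axis. Payload 7.3 kg.
Tool frame: the origin (TCP) lies at the very end of the fingers, on their centre line; the grasp point (between the pads) lies 19 mm behind it; z points along the fingers, y is the line along which they close (so a half turn about z gives the same grasp; the last joint's range is limited). The gripper opens to 85 mm and grips with 20 to 120 N. Pads are 22 mm wide; open, the fingers measure 114 mm over their backs; the gripper's body (76 mm by 85 mm) begins 54 mm behind the grasp point. The pads swing forward as they close: fully open they stand 13 mm farther back than shut.
Start: joints at [-1.315, 0.342, 1.524, -0, 1.275, -0.146], TCP at [0.205, -0.483, 0.231] pointing down, gripper open.
Joint ranges: [-2.53, 2.53], [-0.77, 2.02], [0.04, 2.7], [-1, 4.14], [0.28, 2.66], [-3.11, 3.11]. Speed limits (rad/s): [2.57, 2.57, 3.14, 3.14, 3.14, 3.14].

### API

Orientations are given as a 3x3 rotation matrix whose columns are the frame's x, y, z axes.
In Python, from cell import get_obs, optics, job gives the robot as it stands. The module is installed in compiled form; this text tells all that it offers.
- The arm moves only by the tool move_arm, never from a script. Its argument "targets" is one flat list of numbers, 7 for each row, row after row: the shift along the tool's x, y, z in m, then the turn, a rotation vector about the tool's x, y, z in rad, then the opening, from 0 (shut) to 1 (fully open). A call has 1 to 5 rows; each row shifts and turns the commanded pose from where the row before left it, along the tool's axes as they then stand; what a row does not reach is not made up. A row lasts 1/10 s, in which the tool goes at most 50 mm and 8.59 degrees, less where a joint would pass 70% of its speed; a pose out of reach is approached as far as the arm can. A call with a gripper value outside its range is refused whole. The fingers move at their own pace and stop on an object; "newtons" is the grip in N (left out, the last holds). Time passes only in rows, so rows that do not move let the fingers close. It gives the time, the measured TCP pose, the force, the opening and the grip force at its end, in the units of the state.
- get_obs(): the state, without advancing time (a new reading comes with each control period).
- optics.get_image(name): name is "side" or "top"; returns (picture, depth): 400x640x3 uint8, blue, green, red; 400x640 float32, m along the optical axis (not along the pixel's ray), 0 where there is no reading.
- optics.get_calibration(name): a dict with "fx", "fy", "cx", "cy" (pixels), "extrinsics" (4x4, takes a point from world to camera coordinates). Camera axes: x right, y down, z forward; pixel columns grow to the right and rows downward; lengths in m; the calibration is good to about 2 mm. A picture is of the moment at which its call begins. get_calibration takes no time and is no camera call.
- job.job_done(): hands the job in; it is judged then, once.
The state is a dict: "time_s": time; "qpos": joint angles; "qd": joint speeds; "joint_efforts": joint torques, N m; "eef_pos": TCP position; "eef_rot": TCP orientation; "force": force on the tool from outside, world axes, zero at the start; "ft_torque": the same for the moment, N m; "gripper_width": opening from 0.0 (shut) to 1.0 (fully open); "finger_force": force on a finger pad.
Only numpy, scipy, OpenCV 4.12 (cv2) and the standard library are available. Lean on these libraries where they do the work, as an engineer would, in place of code of your own. Each camera call takes 0.05 s, during which the arm holds its last target. There are 200 camera calls.

### The job

Pull the tester's drawer out to its stop. Then take the probe from its rest and touch its spring tip gently, for about half a second, first on the round metal test pad of the circuit board in the drawer and then on the square one, without touching the long pad; afterwards lay the probe back on its rest, lying level across both uprights, leave the drawer fully out and leave the other things on the bench where they are.

Things in the scene. Friction and masses are not known exactly. Their poses are not given: they have to be found in the camera images.
- tester_front (a point): Lower middle of the front face of the tester, at bench height: a white fixed box 270 deep x 240 wide x 120 mm high behind this point, with a pull-out drawer in its front. x axis points into the tester, y to its left, z up. A white component reel lies on the rear of its top.
- drawer (a joint): Travel of the drawer out of the tester along the tester's -x (m): 0 closed, 0.160 at its stop. It starts shut or a little ajar. Runs with 2.5 N of friction and stays where it is left.
- drawer_handle (a point): Middle of the black bar handle on the drawer's front: a level round bar 12 mm thick and 110 mm long along the tester's y, 82 mm above the bench. 39 mm are free between the bar and the drawer's aluminium front panel, whose top edge is 102 mm above the bench. x axis points into the tester.
- board: Green circuit board, 130 (x) x 140 x 3 mm, lying level in the drawer, hidden until that is out, up to 20 mm left or right of the drawer's middle. Origin at the centre of its underside, axes as the tester's. Its top is 65 mm above the bench, 37 mm below the top edge of the drawer's front panel; drawer out, its far edge is 20 mm before the tester's front. Chips on it are up to 12 mm high.
- pad_round: Round metal test pad, 20 mm in diameter, 2 mm thick, on the board's robot-side left (38 mm before, 42 mm left of the board's centre). Origin at the centre of its underside: its top is 2 mm higher.
- pad_square: Square metal test pad, 20 x 20 mm, 2 mm thick, on the board's far right (22 mm beyond, 42 mm right of the centre). Origin at the centre of its underside: its top is 2 mm higher.
- pad_long: Long metal pad, 12 x 34 mm, 2 mm thick, on the board's far left, not to be touched. Origin at the centre of its underside.
- rest: Low fixed stand for the probe, to the left or right of the drawer: dark steel base 110 (x) x 80 x 10 mm with two black uprights, 12 mm thick, at x = +40 and -40 mm; their level tops are 80 mm above the bench, 66 mm wide in y, with a 7 mm high lip at each end (50 mm clear between lips). 68 mm are free between the uprights for the fingers. Origin: centre of its underside.
- probe: Hand-held test probe, 160 g: white level handle 120 long (x) x 26 wide (y) x 30 mm high, with a round head (24 mm) at its +x end whose spring tip points straight down. It lies across the rest's uprights, head overhanging away from the robot. Origin: centre of the handle's underside; the tip is 70 mm towards +x and 55 mm below it. Grip the handle's middle, 15 mm above the origin.
- probe_tip (a point): Lower end of the probe's brass tip (6 mm thick, round end). The tip gives up to 8 mm upwards on its spring (1 N at first, 3 N at the end).
- meter: Black hand-held meter, 150 x 80 x 42 mm, lying on the bench left or right of the drawer, where the rest is not. Bystander.
- bottle: White bottle, 48 mm in diameter, 130 mm high, standing to the left. Bystander.
- cup: Black open cup, 70 mm wide, 85 mm high, standing to the right. Bystander.
- loupe: Black round bench magnifier, 56 mm in diameter, 38 mm high, standing to the right of the tester. Bystander.
- driver: Screwdriver, 150 mm long, lying flat on the bench in front of the drawer. Bystander.
There are look-alikes about, which are no part of the job. Leave any blue or purple look-alike of the probe alone.

How it is judged:
On the way, in this order (a step that is already met when the one before it is completed fails the run):
1. the drawer is pulled out to its stop (within 10 mm) (value of joint drawer above 0.15 m), for 0.2 s.
2. the probe's tip touches the round pad for 0.2 s, the drawer being out (contact force between probe and pad_round above 0.4 N and distance between probe_tip and pad_round below 0.016 m and value of joint drawer above 0.15 m), for 0.2 s.
3. then it touches the square pad for 0.2 s, the drawer being out (contact force between probe and pad_square above 0.4 N and distance between probe_tip and pad_square below 0.016 m and value of joint drawer above 0.15 m), for 0.2 s.
At the end, for the whole second after the job is handed in: The probe lies at rest across both uprights of its stand: handle level (within 0.08 rad), its underside on the upright tops (within 4 mm) and its middle within 30 mm of the stand's middle; the drawer is still out to its stop (within 10 mm) (horizontal distance between probe and rest below 0.03 m and z of probe in the frame of rest between 0.076 and 0.084 m and angle between probe's own z axis and vertical below 0.08 rad and linear speed of probe below 0.02 m/s and value of joint drawer above 0.15 m); the robot touches nothing.
It fails at once if the board or its pads are pressed with more than 20 N by the probe (contact force between probe and board above 20 N).
It fails at once if the robot's fingers touch the board (contact force between the fingers and board above 1 N).
It fails at once if the probe touches the long pad (contact force between probe and pad_long above 0.3 N).
It fails at once if a bystander (meter, bottle, cup, screwdriver, loupe) is shifted by more than 40 mm (distance of any of meter, bottle, cup, driver, loupe from where it was at the start of the episode above 0.04 m).
It also fails if it takes over 70 s, if anything falls off the work surface, if the arm or the gripper's body presses on something with over 40 N, if the wrist force passes 120 N, or if a joint passes its speed limit or range.

## Working session

There is one attempt and no reset: what is moved stays moved. The work goes in short steps, Python scripts to look and compute and a tool call to move; the robot and the scene stay as the last step left them, time stands still between calls to the robot, and variables do not carry over. Pictures are saved under pics/ and viewed, at most 10 in all, crops included, and the job is handed in when it is done.

Besides the shell and the picture viewer there is one more tool, called after "Request:" as a command line: name --argument value ..., lists and objects as JSON in quotes. move_arm: Moves the arm, as the interface text tells. Its arguments: {"type":"object","properties":{"targets":{"type":"array"},"newtons":{"type":"number"}},"required":["targets"]}

```bash
mkdir -p pics; cat > h.py <<'E'
import numpy as np, cv2
from cell import get_obs, optics, job
np.set_printoptions(precision=4,suppress=True)
def grab(n):
    p,d=optics.get_image(n); c=optics.get_calibration(n); return p,d,c
def world(d,c):
    v,u=np.mgrid[:d.shape[0],:d.shape[1]]
    P=np.stack([(u-c['cx'])/c['fx']*d,(v-c['cy'])/c['fy']*d,d],-1)
    E=np.array(c['extrinsics']); return (P-E[:3,3])@E[:3,:3]
E
python3 - <<'E'
from h import *
for n in('top','side'):
    p,d,c=grab(n); cv2.imwrite(f'pics/{n}0.png',p); np.savez(f'{n}0.npz',p=p,W=world(d,c),d=d)
    E=np.array(c['extrinsics']);print(n,c['fx'],c['cx'],c['cy'],-E[:3,:3].T@E[:3,3],E[:3,:3])
o=get_obs();print(o['eef_pos'],o['eef_rot'],o['gripper_width'])
E
```

```text
top 510.6465523538089 321.52382996328583 197.10393911187955 [0.3102 0.0199 1.5412] [[-0.0119 -0.9999 -0.0021]
 [-0.9899  0.0121 -0.1414]
 [ 0.1414  0.0004 -0.9899]]
side 377.50443510505335 319.36518397480984 200.1519154296884 [0.4505 0.9625 1.0107] [[-0.9974 -0.0694 -0.0182]
 [-0.0355  0.6974 -0.7158]
 [ 0.0624 -0.7133 -0.6981]]
[ 0.2053 -0.4828  0.2307] [[ 0.9204  0.3911 -0.0003]
 [ 0.3911 -0.9204  0.0014]
 [ 0.0002 -0.0014 -1.    ]] 1.001318218050377
```

View pics/top0.png

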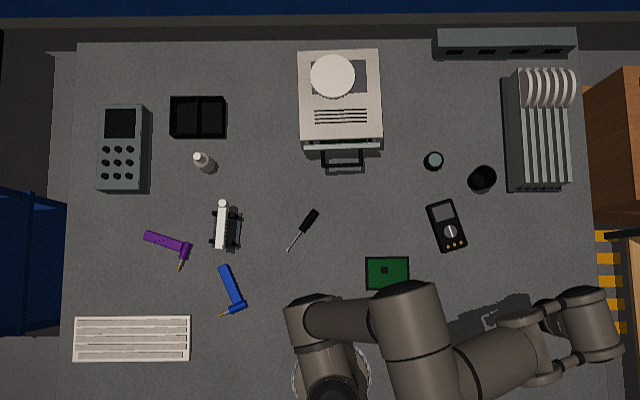

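View pics/side0.png

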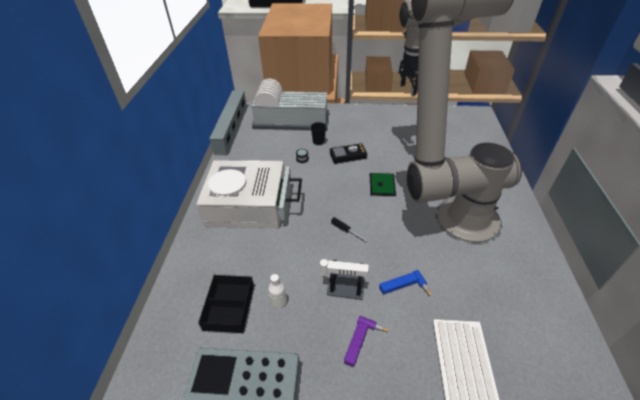

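The top view shows three probe shapes: purple (168,248), blue (232,292) and white (222,222) on dark uprights. White on the rest matches the probe's description. The tester is at (340,95), its bar handle at (343,165), and the screwdriver at (303,230). I'll measure these and confirm the probe in one crop.

```bash
python3 - <<'E'
from h import *
z=np.load('top0.npz');p,W=z['p'],z['W']
cv2.imwrite('pics/crop1.png',np.vstack([cv2.resize(p[185:260,190:265],(500,500),interpolation=2)[:290],cv2.resize(p[135:180,290:395],(500,214),interpolation=2)]) if 0 else np.hstack([cv2.resize(p[190:260,190:260],(400,400),interpolation=2),cv2.resize(p[125:185,310:370],(400,400),interpolation=2)]))
def sel(r,lo,hi,m=None):
    a,b,c,d=r; w=W[a:b,c:d].reshape(-1,3); k=(w[:,2]>lo)&(w[:,2]<hi)
    if m is not None:k&=m[a:b,c:d].ravel()
    return w[k]
def rect(n,w):
    r=cv2.minAreaRect((w[:,:2]*1000).astype(np.float32)); print(n,len(w),np.array(r[0]),np.array(r[1]),r[2],'z',np.median(w[:,2]),w[:,:2].mean(0))
g=p.min(2)
rect('tester top',sel((40,145,290,390),.112,.128))
rect('handle',sel((150,180,310,375),.06,.1))
rect('panel',sel((138,156,295,390),.09,.108))
rect('probe',sel((190,260,200,245),.098,.125,g>110))
rect('upr',sel((190,260,205,250),.07,.092,g<90))
rect('base',sel((190,260,205,250),.005,.02,g<90))
for n,r in dict(meter=(195,260,420,470),bottle=(145,180,185,220),cup=(160,200,460,500),loupe=(145,175,420,446),driver=(200,260,280,325)).items():
    rect(n,sel(r,.012,.2))
E
```

```text
tester top 5839 [814.8702 -34.1324] [271.681 240.306] 1.444610357284546 z 0.1205396886092444 [ 0.7981 -0.0388]
handle 410 [631.6165 -41.8347] [ 53.4379 189.2454] 0.8128640651702881 z 0.08600846951270515 [ 0.6323 -0.0343]
panel 458 [660.1367 -37.8276] [ 44.662  237.5809] 1.1207436323165894 z 0.10138492403720428 [ 0.6629 -0.039 ]
probe 401 [442.0402 306.1101] [ 24.4952 139.7955] 86.39398956298828 z 0.11003602386491762 [0.4402 0.306 ]
upr 148 [440.5358 306.0992] [ 65.2855 134.0755] 84.89929962158203 z 0.08393429014695056 [0.4367 0.302 ]
base 527 [451.8529 306.4024] [206.4661 133.2723] 1.116154432296753 z 0.009418256282750531 [0.4343 0.2987]
meter 1416 [ 440.1301 -356.1394] [155.654  110.6321] 24.1007022857666 z 0.03466868128871297 [ 0.4356 -0.3466]
bottle 311 [630.0389 369.7671] [41.212  46.9804] 45.82807540893555 z 0.08623590932911389 [0.6263 0.3648]
cup 444 [ 571.9451 -451.5767] [68.2446 66.5617] 73.7123031616211 z 0.06159365304578708 [ 0.5746 -0.4548]
loupe 277 [ 634.0458 -319.3908] [53.0385 53.1487] 55.07374572753906 z 0.0377620619011738 [ 0.6318 -0.3182]
driver 246 [431.0691  82.8227] [ 90.0506 128.9486] 20.060916900634766 z 0.022533381741105314 [0.4469 0.0681]
```

View pics/crop1.png

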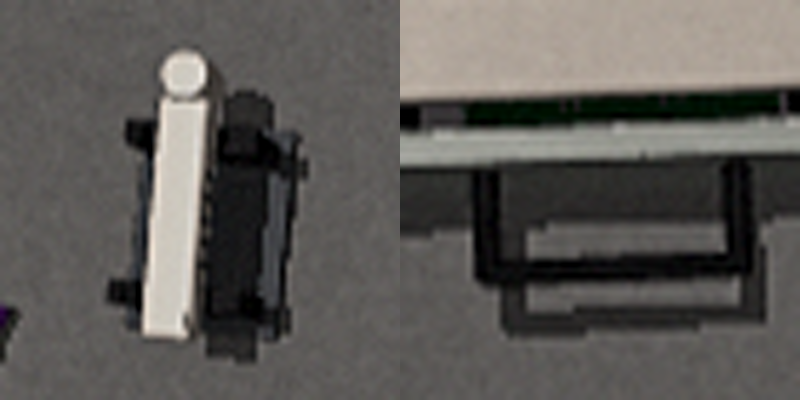

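The crop confirms it: the white probe with its round head at crop (185,75) lies across the two black uprights. On the right, the bar handle sits at crop (615,268) and the drawer is slightly ajar. Next I'll get the bar position and add a planning helper.

```bash
cat >> h.py <<'E'
from scipy.spatial.transform import Rotation as R
def pix2w(c,u,v,z):
    E=np.array(c['extrinsics']); C=-E[:3,:3].T@E[:3,3]
    r=E[:3,:3].T@np.array([(u-c['cx'])/c['fx'],(v-c['cy'])/c['fy'],1]); return C+r*(z-C[2])/r[2]
def down(a): # tool x at world yaw a (deg), z down
    a=np.radians(a); return np.array([[np.cos(a),np.sin(a),0],[np.sin(a),-np.cos(a),0],[0,0,-1.]])
def plan(p,a,g,step=.048,pose=None,n=1):
    """rows from the present pose to TCP p, yaw a; prints, returns end pose"""
    o=get_obs(); P,M=pose or (np.array(o['eef_pos']),np.array(o['eef_rot'])); p=np.array(p); T=down(a)
    w=R.from_matrix(M.T@T).as_rotvec(); n=max(n,int(np.ceil(max(np.linalg.norm(p-P)/step,np.linalg.norm(w)/.145))))
    P0=P.copy(); M0=M; out=[]
    for i in range(1,n+1):
        s=np.round(M.T@(P0+(p-P0)*i/n-P),3); r=np.round(R.from_matrix(M.T@M0@R.from_rotvec(w*i/n).as_matrix()).as_rotvec(),3)
        P=P+M@s; M=M@R.from_rotvec(r).as_matrix(); out.append([*s,*r,g])
    for i in range(0,n,5): print(', '.join('%g'%(v+0) for q in out[i:i+5] for v in q))
    print('end',P); return P,M
E
python3 - <<'E'
from h import *
z=np.load('top0.npz');p,W=z['p'],z['W']; c=optics.get_calibration('top')
# bar: rows where dark, several columns
for u in range(328,358,5):
    col=p[155:172,u].min(1); print(u,col.tolist(),W[155:172,u,2].round(3).tolist()) if u in(333,348) else 0
for u in(330,342.2,355): print(pix2w(c,u,165.3,.087))
k=W[...,2]; m=(k>.114)&(k<.127); m[:40]=0;m[146:]=0;m[:,:290]=0;m[:,390:]=0
for u in(310,340,375): 
    q=W[:,u][m[:,u]]; print('front edge',u,q[-1])
q=(k>.096)&(k<.107)
for u in(310,340,375): print('panel',u,[W[v,u].round(4) for v in range(138,156) if q[v,u]])
a=plan((.52,-.05,.20),91.4,.6)
E
```

```text
333 [46, 43, 36, 61, 93, 87, 86, 90, 71, 6, 19, 0, 35, 78, 89, 90, 75] [0.001, 0.001, -0.006, 0.0, 0.002, -0.008, -0.002, -0.003, 0.001, 0.089, 0.082, 0.088, 0.085, -0.005, -0.007, 0.002, -0.005]
348 [40, 41, 33, 61, 97, 85, 86, 73, 27, 8, 13, 23, 61, 93, 92, 73, 38] [-0.004, -0.005, 0.006, 0.002, -0.005, 0.0, 0.006, -0.0, 0.084, 0.091, 0.093, 0.091, 0.088, -0.005, 0.002, -0.001, 0.001]
[ 0.6109 -0.0052  0.087 ]
[ 0.6105 -0.0406  0.087 ]
[ 0.61   -0.0777  0.087 ]
front edge 310 [0.6783 0.0515 0.1206]
front edge 340 [ 0.6811 -0.0344  0.1171]
front edge 375 [ 0.6835 -0.135   0.1143]
panel 310 [array([0.6664, 0.0521, 0.0978]), array([0.6628, 0.0521, 0.1004]), array([0.6607, 0.0522, 0.0966]), array([0.654 , 0.0522, 0.0999])]
panel 340 [array([ 0.6713, -0.0349,  0.0974]), array([ 0.6665, -0.0346,  0.1051]), array([ 0.6648, -0.0347,  0.0997]), array([ 0.6614, -0.0346,  0.1018]), array([ 0.6572, -0.0343,  0.1067]), array([ 0.6564, -0.0346,  0.0978])]
panel 375 [array([ 0.6722, -0.136 ,  0.1008]), array([ 0.6679, -0.1354,  0.1063]), array([ 0.6669, -0.1362,  0.0982]), array([ 0.6628, -0.1356,  0.1027]), array([ 0.6611, -0.136 ,  0.0979]), array([ 0.6576, -0.1357,  0.1   ])]
0.038, -0.023, 0.003, 0, 0, -0.099, 0.6, 0.041, -0.019, 0.002, 0, 0, -0.1, 0.6, 0.042, -0.015, 0.003, 0, 0, -0.099, 0.6, 0.043, -0.011, 0.002, 0, 0, -0.1, 0.6, 0.044, -0.006, 0.003, 0, -0.001, -0.099, 0.6
0.045, -0.002, 0.003, 0, 0, -0.1, 0.6, 0.044, 0.003, 0.002, -0.001, 0, -0.099, 0.6, 0.044, 0.006, 0.003, 0, 0, -0.1, 0.6, 0.043, 0.012, 0.002, 0, 0, -0.099, 0.6, 0.042, 0.015, 0.003, 0, 0, -0.1, 0.6
0.04, 0.02, 0.002, 0, 0, -0.099, 0.6, 0.038, 0.023, 0.003, 0, 0, -0.099, 0.6
end [ 0.5196 -0.0501  0.1999]
```

Request:
move_arm --targets '[0.038, -0.023, 0.003, 0, 0, -0.099, 0.5, 0.041, -0.019, 0.002, 0, 0, -0.1, 0.5, 0.042, -0.015, 0.003, 0, 0, -0.099, 0.5, 0.043, -0.011, 0.002, 0, 0, -0.1, 0.5, 0.044, -0.006, 0.003, 0, -0.001, -0.099, 0.5]'

```text
time_s: 0.6
eef_pos: [0.3371, -0.3012, 0.2181]
eef_rot: [[0.62, 0.785, -0.001], [0.785, -0.62, -0.001], [-0.001, -0.0, -1.0]]
force: [0.3, 0.7, -0.4]
gripper_width: 0.5
finger_force: 0.0
```

Request:
move_arm --targets '[0.045, -0.002, 0.003, 0, 0, -0.1, 0.5, 0.044, 0.003, 0.002, -0.001, 0, -0.099, 0.5, 0.044, 0.006, 0.003, 0, 0, -0.1, 0.5, 0.043, 0.012, 0.002, 0, 0, -0.099, 0.5, 0.042, 0.015, 0.003, 0, 0, -0.1, 0.5]'

```text
time_s: 1.1
eef_pos: [0.4681, -0.1209, 0.2049]
eef_rot: [[0.169, 0.986, 0.0], [0.986, -0.169, -0.001], [-0.001, 0.0, -1.0]]
force: [-0.3, -0.7, 0.2]
gripper_width: 0.499
finger_force: 0.0
```

Request:
move_arm --targets '[0.04, 0.02, 0.002, 0, 0, -0.099, 0.5, 0.038, 0.023, 0.003, 0, 0, -0.099, 0.5, 0, 0, 0, 0, 0, 0, 0.5]'

```text
time_s: 1.4
eef_pos: [0.5215, -0.0463, 0.1991]
eef_rot: [[-0.032, 1.0, -0.0], [1.0, 0.032, 0.0], [0.0, -0.0, -1.0]]
force: [-0.6, -0.8, 0.1]
gripper_width: 0.497
finger_force: 0.0
```

```bash
python3 - <<'E'
from h import *
o=get_obs();print(o['time_s'],o['eef_pos'],o['eef_rot'],o['gripper_width'])
e=plan((.609,-.041,.16),91.4,.5)
e=plan((.609,-.041,.064),91.4,.5,pose=e)
E
```

```text
1.4 [ 0.5215 -0.0463  0.1991] [[-0.0316  0.9995 -0.    ]
 [ 0.9995  0.0316  0.0002]
 [ 0.0002 -0.     -1.    ]] 0.49738018637308734
0.001, 0.029, 0.013, 0, 0, 0.002, 0.5, 0.001, 0.029, 0.013, 0, 0, 0.003, 0.5, 0.001, 0.03, 0.013, 0, 0, 0.002, 0.5
end [ 0.6093 -0.0407  0.1601]
0, 0, 0.032, 0, 0, 0, 0.5, 0, 0, 0.032, 0, 0, 0, 0.5, 0, 0, 0.032, 0, 0, 0, 0.5
end [ 0.6093 -0.0407  0.0641]
```

Request:
move_arm --targets '[0.001, 0.029, 0.013, 0, 0, 0.002, 0.5, 0.001, 0.029, 0.013, 0, 0, 0.003, 0.5, 0.001, 0.03, 0.013, 0, 0, 0.002, 0.5, 0, 0, 0.02, 0, 0, 0, 0.5, 0, 0, 0, 0, 0, 0, 0.5]'

```text
time_s: 1.9
eef_pos: [0.6058, -0.0457, 0.1375]
eef_rot: [[-0.016, 1.0, -0.007], [1.0, 0.016, -0.0], [-0.0, -0.007, -1.0]]
force: [-0.8, 0.1, -0.5]
gripper_width: 0.502
finger_force: 0.0
```

```bash
python3 - <<'E'
from h import *
o=get_obs();print(o['eef_pos'],o['gripper_width'])
p,d,c=grab('side'); W=world(d,c)
cv2.imwrite('pics/s1.png',cv2.resize(p[130:250,220:360],(700,600),interpolation=2))
E
```

```text
[ 0.6058 -0.0457  0.1375] 0.5019845408267003
```

View pics/s1.png

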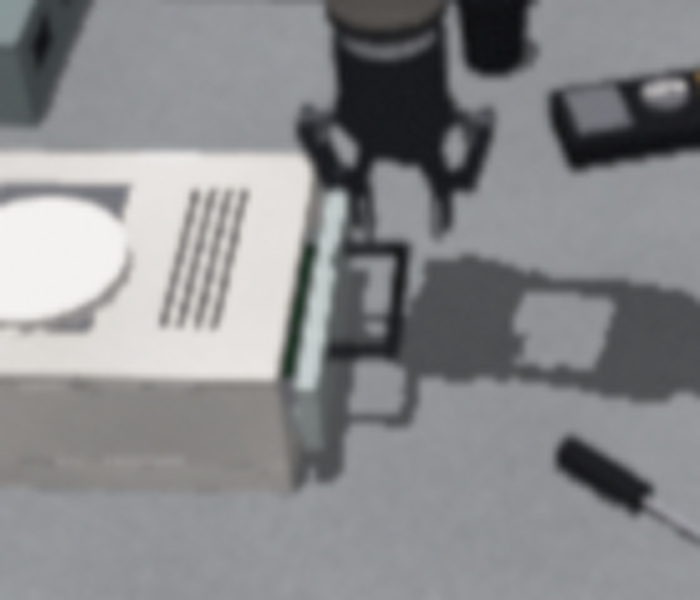

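The fingers (crop 365,215 and 440,215) straddle the bar at crop (400,290), so I descend and grip.

Request:
move_arm --targets '[0, 0.003, 0.02, 0, 0, 0, 0.5, 0, 0, 0.02, 0, 0, 0, 0.5, 0, 0, 0.02, 0, 0, 0, 0.5, 0, 0, 0.014, 0, 0, 0, 0.5, 0, 0, 0, 0, 0, 0, 0.5]'

```text
time_s: 2.45
eef_pos: [0.6095, -0.0458, 0.0661]
eef_rot: [[-0.017, 1.0, -0.003], [1.0, 0.017, -0.001], [-0.001, -0.003, -1.0]]
force: [0.4, 0.8, 0.4]
gripper_width: 0.5
finger_force: 0.0
```

Request:
move_arm --targets '[0, 0, 0, 0, 0, 0, 0, 0, 0, 0, 0, 0, 0, 0, 0, 0, 0, 0, 0, 0, 0, 0, 0, 0, 0, 0, 0, 0, 0, 0, 0, 0, 0, 0, 0]' --newtons 30

```text
time_s: 2.95
eef_pos: [0.6118, -0.0459, 0.0686]
eef_rot: [[-0.017, 1.0, 0.003], [1.0, 0.017, -0.002], [-0.002, 0.003, -1.0]]
force: [-0.4, -0.5, 6.8]
gripper_width: 0.123
finger_force: 29.5
```

Request:
move_arm --targets '[0, -0.015, 0, 0, 0, 0, 0, 0, -0.025, 0, 0, 0, 0, 0, 0, -0.025, 0, 0, 0, 0, 0, 0, -0.025, 0, 0, 0, 0, 0, 0, -0.025, 0, 0, 0, 0, 0]'

```text
time_s: 3.45
eef_pos: [0.4973, -0.049, 0.0686]
eef_rot: [[-0.017, 1.0, 0.007], [1.0, 0.017, -0.004], [-0.004, 0.007, -1.0]]
force: [4.1, -7.7, 4.7]
gripper_width: 0.125
finger_force: 31.2
```

Request:
move_arm --targets '[0, -0.01, 0, 0, 0, 0, 0, 0, -0.006, 0, 0, 0, 0, 0, 0, -0.006, 0, 0, 0, 0, 0, 0, -0.006, 0, 0, 0, 0, 0, 0, 0, 0, 0, 0, 0, 0]'

```text
time_s: 3.95
eef_pos: [0.4688, -0.0498, 0.0686]
eef_rot: [[-0.018, 1.0, 0.004], [1.0, 0.018, -0.004], [-0.005, 0.004, -1.0]]
force: [-2.2, -7.7, 8.7]
gripper_width: 0.123
finger_force: 31.6
```

Request:
move_arm --targets '[0, -0.005, 0, 0, 0, 0, 0, 0, -0.004, 0, 0, 0, 0, 0, 0, -0.003, 0, 0, 0, 0, 0, 0, 0, 0, 0, 0, 0, 0]'

```text
time_s: 4.35
eef_pos: [0.4626, -0.0501, 0.0687]
eef_rot: [[-0.016, 1.0, 0.016], [1.0, 0.016, -0.005], [-0.005, 0.016, -1.0]]
force: [18.8, -2.6, -10.3]
gripper_width: 0.121
finger_force: 30.3
```

Request:
move_arm --targets '[0, 0, 0, 0, 0, 0, 0.5, 0, 0, 0, 0, 0, 0, 0.5, 0, 0, 0, 0, 0, 0, 0.5, 0, 0, -0.03, 0, 0, 0, 0.5, 0, 0, -0.04, 0, 0, 0, 0.5]'

```text
time_s: 4.85
eef_pos: [0.4538, -0.0477, 0.1362]
eef_rot: [[-0.017, 1.0, -0.005], [1.0, 0.017, 0.0], [0.0, -0.005, -1.0]]
force: [1.0, -0.1, 0.0]
gripper_width: 0.497
finger_force: 0.0
```

Request:
move_arm --targets '[0, 0, -0.045, 0, 0, 0, 0.5, 0, 0, -0.045, 0, 0, 0, 0.5, 0, 0, 0, 0, 0, 0, 0.5]'

```text
time_s: 5.15
eef_pos: [0.4582, -0.0487, 0.2327]
eef_rot: [[-0.017, 1.0, 0.011], [1.0, 0.017, -0.004], [-0.005, 0.011, -1.0]]
force: [0.4, 0.1, -0.3]
gripper_width: 0.5
finger_force: 0.0
```

```bash
python3 - <<'E'
from h import *
o=get_obs();print(o['time_s'],o['eef_pos'])
e=plan((.431,.307,.2),176.4,1)
E
```

```text
5.15 [ 0.4582 -0.0487  0.2327]
0.032, -0.002, 0.003, 0, 0.001, -0.136, 1, 0.033, 0.003, 0.003, 0.001, 0.001, -0.135, 1, 0.032, 0.006, 0.002, 0, 0.001, -0.136, 1, 0.03, 0.011, 0.003, 0.001, 0.001, -0.135, 1, 0.029, 0.015, 0.003, 0, 0.001, -0.136, 1
0.026, 0.019, 0.003, 0.001, 0.002, -0.135, 1, 0.024, 0.022, 0.003, 0, 0.001, -0.136, 1, 0.02, 0.025, 0.003, 0.001, 0.001, -0.135, 1, 0.017, 0.028, 0.003, 0, 0.001, -0.136, 1, 0.013, 0.03, 0.003, 0.001, 0.001, -0.135, 1
0.009, 0.031, 0.003, 0, 0.001, -0.136, 1
end [0.4306 0.307  0.2001]
```

Request:
move_arm --targets '[0.032, -0.002, 0.003, 0, 0.001, -0.136, 1, 0.033, 0.003, 0.003, 0.001, 0.001, -0.135, 1, 0.032, 0.006, 0.002, 0, 0.001, -0.136, 1, 0.03, 0.011, 0.003, 0.001, 0.001, -0.135, 1, 0.029, 0.015, 0.003, 0, 0.001, -0.136, 1]'

```text
time_s: 5.65
eef_pos: [0.4418, 0.1149, 0.2123]
eef_rot: [[-0.644, 0.765, -0.005], [0.765, 0.644, 0.002], [0.005, -0.002, -1.0]]
force: [-0.5, -0.1, -0.2]
gripper_width: 1.0
finger_force: 0.0
```

Request:
move_arm --targets '[0.026, 0.019, 0.003, 0.001, 0.002, -0.135, 1, 0.024, 0.022, 0.003, 0, 0.001, -0.136, 1, 0.02, 0.025, 0.003, 0.001, 0.001, -0.135, 1, 0.017, 0.028, 0.003, 0, 0.001, -0.136, 1, 0.013, 0.03, 0.003, 0.001, 0.001, -0.135, 1]'

```text
time_s: 6.15
eef_pos: [0.4296, 0.2766, 0.1978]
eef_rot: [[-0.981, 0.192, -0.011], [0.192, 0.981, 0.003], [0.012, 0.0, -1.0]]
force: [0.8, -0.5, 0.5]
gripper_width: 1.002
finger_force: 0.0
```

Request:
move_arm --targets '[0.009, 0.031, 0.003, 0, 0.001, -0.136, 1, 0, 0, 0, 0, 0, 0, 1, 0, 0, 0, 0, 0, 0, 1]'

```text
time_s: 6.45
eef_pos: [0.427, 0.3076, 0.1949]
eef_rot: [[-0.998, 0.063, -0.012], [0.063, 0.998, 0.002], [0.013, 0.001, -1.0]]
force: [-0.5, -0.3, 0.9]
gripper_width: 1.0
finger_force: 0.0
```

```bash
python3 - <<'E'
from h import *
o=get_obs();print(o['time_s'],o['eef_pos'])
e=plan((.431,.307,.077),176.4,1,step=.03)
p,d,c=grab('top'); cv2.imwrite('pics/t2.png',cv2.resize(p[120:280,180:400],(800,582),interpolation=2));np.savez('top2.npz',p=p,W=world(d,c))
E
```

```text
6.45 [0.427  0.3076 0.1949]
-0.001, 0, 0.029, 0, -0.003, 0, 1, -0.002, 0, 0.03, 0.001, -0.003, 0, 1, -0.001, 0, 0.029, 0, -0.003, 0, 1, -0.001, 0, 0.03, 0, -0.004, 0, 1
end [0.431  0.3075 0.0768]
```

View pics/t2.png

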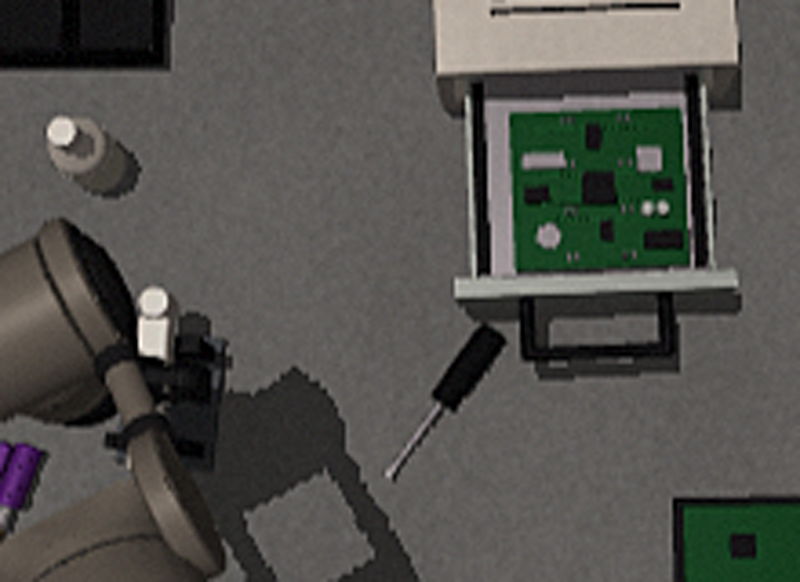

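The drawer is out and the board is clear in this crop: round pad (548,236), square pad (650,158), long pad (543,160), and the probe under the gripper. I descend to grip, and work out the pad positions meanwhile.

Request:
move_arm --targets '[-0.001, 0, 0.029, 0, -0.003, 0, 1, -0.002, 0, 0.03, 0.001, -0.003, 0, 1, -0.001, 0, 0.029, 0, -0.003, 0, 1, -0.001, 0, 0.025, 0, -0.003, 0, 1, 0, 0, 0, 0, 0, 0, 1]'

```text
time_s: 7.0
eef_pos: [0.4303, 0.3053, 0.08]
eef_rot: [[-0.998, 0.066, -0.005], [0.066, 0.998, -0.002], [0.005, -0.002, -1.0]]
force: [0.4, -0.2, 1.0]
gripper_width: 0.998
finger_force: 0.0
```

```bash
python3 - <<'E'
from h import *
z=np.load('top2.npz');p,W=z['p'],z['W'].copy(); c=optics.get_calibration('top')
S=220/800
for n,u,v in(('round',548,236),('square',650,158),('long',543,160)):
    u,v=180+u*S,120+v*S; b=p[int(v)-6:int(v)+7,int(u)-7:int(u)+8].astype(int)
    m=(b.min(2)>90); n_,l,s,ce=cv2.connectedComponentsWithStats(m.astype(np.uint8)); k=1+np.argmin([abs(ce[i]-[7,6]).sum() for i in range(1,n_)])
    uu,vv=ce[k]+[int(u)-7,int(v)-6]; print(n,uu,vv,s[k],pix2w(c,uu,vv,.067),W[int(round(vv)),int(round(uu))])
# board outline
g=p.astype(int); m=(g[...,1]>g[...,2]+25)&(g[...,1]>g[...,0]+15); m[:145]=0;m[198:]=0;m[:,:310]=0;m[:,:]&=True;m[:,380:]=0
v,u=np.nonzero(m); r=cv2.minAreaRect(np.stack([pix2w(c,a,b,.065)[:2]*1000 for a,b in zip(u,v)]).astype(np.float32)); print(r)
q=W[180:200,300:390].reshape(-1,3); q=q[(q[:,2]>.095)&(q[:,2]<.108)]; print('panel',cv2.minAreaRect((q[:,:2]*1000).astype(np.float32)))
o=get_obs();print(o['eef_pos'],o['eef_rot'])
E
```

```text
round 330.42857142857144 184.22857142857143 [ 5  3  6  7 35] [ 0.5586 -0.006   0.067 ] [ 0.5586 -0.0047  0.0713]
square 358.0 163.0 [ 4  3  7  7 47] [ 0.621  -0.0881  0.067 ] [ 0.621  -0.0881  0.067 ]
long 329.2608695652174 163.54347826086956 [ 2  4 12  4 46] [ 0.6204 -0.0034  0.067 ] [ 0.6187 -0.0026  0.0684]
((597.0131225585938, -46.866920471191406), (128.99545288085938, 139.1997528076172), 1.3988864421844482)
panel ((514.4953002929688, -42.32518005371094), (15.473690032958984, 219.9681396484375), 0.7636612057685852)
[0.4303 0.3053 0.08  ] [[-0.9978  0.0656 -0.0049]
 [ 0.0656  0.9978 -0.0017]
 [ 0.0047 -0.002  -1.    ]]
```

Request:
move_arm --targets '[0, 0, 0.003, 0, 0, 0, 1, 0, 0, 0, 0, 0, 0, 0.6, 0, 0, 0, 0, 0, 0, 0.4, 0, 0, 0, 0, 0, 0, 0.2, 0, 0, 0, 0, 0, 0, 0.1]' --newtons 60

```text
time_s: 7.5
eef_pos: [0.4323, 0.3079, 0.0805]
eef_rot: [[-0.998, 0.063, 0.002], [0.063, 0.998, 0.002], [-0.002, 0.002, -1.0]]
force: [0.1, 0.0, 0.1]
gripper_width: 0.332
finger_force: 0.0
```

Request:
move_arm --targets '[0, 0, 0, 0, 0, 0, 0.1, 0, 0, 0, 0, 0, 0, 0.1, 0, 0, 0, 0, 0, 0, 0.1]'

```text
time_s: 7.8
eef_pos: [0.4325, 0.308, 0.0806]
eef_rot: [[-0.998, 0.063, 0.002], [0.063, 0.998, 0.002], [-0.002, 0.003, -1.0]]
force: [-0.9, -0.1, 6.4]
gripper_width: 0.296
finger_force: 59.7
```

Request:
move_arm --targets '[0, 0, -0.02, 0, 0, 0, 0.1, 0, 0, -0.035, 0, 0, 0, 0.1, 0, 0, -0.04, 0, 0, 0, 0.1, 0, 0, -0.04, 0, 0, 0, 0.1, 0, 0, 0, 0, 0, 0, 0.1]'

```text
time_s: 8.3
eef_pos: [0.4342, 0.3088, 0.2202]
eef_rot: [[-0.998, 0.062, 0.01], [0.063, 0.998, 0.006], [-0.01, 0.007, -1.0]]
force: [0.2, 0.7, -0.7]
gripper_width: 0.293
finger_force: 59.1
```

```bash
python3 - <<'E'
from h import *
o=get_obs();print(o['time_s'],o['eef_pos'],o['gripper_width'])
e=plan((.489,.001,.19),176.4,.1)
E
```

```text
8.3 [0.4342 0.3088 0.2202] 0.2930515228673197
-0.011, -0.043, 0.004, 0.001, 0.001, 0, 0.1, -0.01, -0.044, 0.004, 0.001, 0.002, 0, 0.1, -0.011, -0.043, 0.004, 0.001, 0.001, 0, 0.1, -0.01, -0.044, 0.005, 0.001, 0.002, 0, 0.1, -0.011, -0.043, 0.004, 0.001, 0.001, 0, 0.1
-0.01, -0.044, 0.004, 0.001, 0.002, 0, 0.1, -0.011, -0.043, 0.004, 0.001, 0.001, 0, 0.1
end [0.4892 0.0009 0.1904]
```

Request:
move_arm --targets '[-0.011, -0.043, 0.004, 0, 0, 0, 0.1, -0.01, -0.044, 0.004, 0, 0, 0, 0.1, -0.011, -0.043, 0.004, 0, 0, 0, 0.1, -0.01, -0.044, 0.005, 0, 0, 0, 0.1, -0.011, -0.043, 0.004, 0, 0, 0, 0.1]'

```text
time_s: 8.8
eef_pos: [0.4704, 0.086, 0.1923]
eef_rot: [[-0.998, 0.062, -0.001], [0.062, 0.998, 0.002], [0.001, 0.002, -1.0]]
force: [0.4, 0.3, -1.0]
gripper_width: 0.295
finger_force: 59.3
```

Request:
move_arm --targets '[-0.01, -0.044, 0.004, 0, 0, 0, 0.1, -0.011, -0.043, 0.004, 0, 0, 0, 0.1, 0, 0, 0, 0, 0, 0, 0.1, 0, 0, 0, 0, 0, 0, 0.1, 0, 0, 0, 0, 0, 0, 0.1]'

```text
time_s: 9.3
eef_pos: [0.4862, 0.0004, 0.1848]
eef_rot: [[-0.998, 0.062, -0.0], [0.062, 0.998, 0.002], [0.0, 0.002, -1.0]]
force: [0.9, 0.6, -1.5]
gripper_width: 0.294
finger_force: 59.5
```

```bash
python3 - <<'E'
from h import *
o=get_obs();P=np.array(o['eef_pos']);M=np.array(o['eef_rot']);print(o['time_s'],P,M)
p,d,c=grab('top'); W=world(d,c)
a=cv2.resize(p[125:215,300:390],(400,400),interpolation=2)
q,d2,c2=grab('side'); W2=world(d2,c2); np.savez('s3.npz',p=q,W=W2,pt=p,Wt=W)
# project expected tip to both
tip=P+[.0685,-.006,-.0556]
def proj(c,x):
    E=np.array(c['extrinsics']); y=E[:3,:3]@x+E[:3,3]; return c['fx']*y[0]/y[2]+c['cx'],c['fy']*y[1]/y[2]+c['cy']
u,v=proj(c2,tip);print('tip',tip,'top',proj(c,tip),'side',u,v)
u,v=int(u),int(v); b=cv2.resize(q[v-25:v+25,u-25:u+25],(400,400),interpolation=2)
cv2.imwrite('pics/c3.png',np.hstack([a,b])); print(u-25,v-25)
# head top disc: white points at z ~ tip+.085
g=p.min(2); k=(g>110)&(W[...,2]>tip[2]+.075)&(W[...,2]<tip[2]+.1)&(W[...,0]>P[0]-.07)&(W[...,0]<tip[0]+.03)&(abs(W[...,1]-tip[1])<.04)
w=W[k];print(len(w),w.min(0),w.max(0),cv2.minAreaRect((w[:,:2]*1000).astype(np.float32)))
E
```

```text
9.3 [0.4862 0.0004 0.1848] [[-0.9981  0.0621 -0.0001]
 [ 0.0621  0.9981  0.0022]
 [ 0.0002  0.0022 -1.    ]]
tip [ 0.5547 -0.0056  0.1292] top (np.float64(330.6362369001991), np.float64(181.91826626308102)) side 313.44199662438604 186.39288413856727
288 161
6 [ 0.4259 -0.006   0.2095] [ 0.4289 -0.0008  0.2195] ((427.32257080078125, -3.43750262260437), (2.907200813293457, 5.298940181732178), 2.285888195037842)
```

View pics/c3.png

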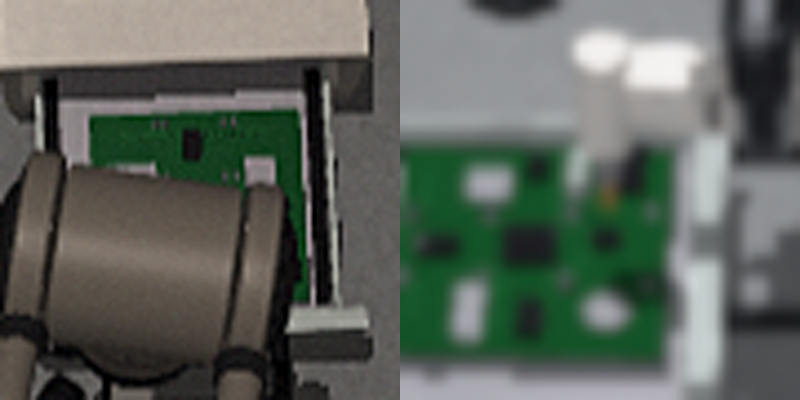

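In the side view (right half) the brass tip is at crop (608,208), px ~(314,187), within a pixel of the prediction. The round pad is at crop (606,310), px ~(313.8,199.8). I'll use both in the same image to get the offset.

```bash
python3 - <<'E'
from h import *
c=optics.get_calibration('side')
print('pad side',pix2w(c,313.75,199.75,.067)); print('square side',pix2w(c,288+85.5/8-.0,161+183/8,.067))
print('tip side',pix2w(c,314,187,.1292),pix2w(c,314,187,.131))
E
```

```text
pad side [ 0.5552 -0.0029  0.067 ]
square side [ 0.6185 -0.0852  0.067 ]
tip side [ 0.5525 -0.0026  0.1292] [ 0.5523 -0.0006  0.131 ]
```

Request:
move_arm --targets '[-0.0035, 0, 0.02, 0, 0, 0, 0.1, 0, 0, 0.02, 0, 0, 0, 0.1, 0, 0, 0.016, 0, 0, 0, 0.1, 0, 0, 0, 0, 0, 0, 0.1, 0, 0, 0, 0, 0, 0, 0.1]'

```text
time_s: 9.9
eef_pos: [0.4904, 0.0002, 0.1297]
eef_rot: [[-0.998, 0.061, 0.001], [0.061, 0.998, 0.002], [-0.001, 0.002, -1.0]]
force: [-0.5, -0.6, -1.0]
gripper_width: 0.295
finger_force: 59.6
```

Request:
move_arm --targets '[0, 0, 0.002, 0, 0, 0, 0.1, 0, 0, 0.002, 0, 0, 0, 0.1, 0, 0, 0.002, 0, 0, 0, 0.1, 0, 0, 0, 0, 0, 0, 0.1]'

```text
time_s: 10.3
eef_pos: [0.4902, -0.0006, 0.1234]
eef_rot: [[-0.998, 0.063, 0.001], [0.063, 0.998, 0.002], [-0.001, 0.002, -1.0]]
force: [-0.3, -1.6, -0.7]
gripper_width: 0.294
finger_force: 59.6
```

Request:
move_arm --targets '[0, 0, 0.002, 0, 0, 0, 0.1, 0, 0, 0.002, 0, 0, 0, 0.1, 0, 0, 0, 0, 0, 0, 0.1]'

```text
time_s: 10.6
eef_pos: [0.4904, -0.0007, 0.1193]
eef_rot: [[-0.998, 0.063, 0.001], [0.063, 0.998, 0.002], [-0.001, 0.002, -1.0]]
force: [-0.1, -0.8, 0.8]
gripper_width: 0.297
finger_force: 59.7
```

Request:
move_arm --targets '[0, 0, 0.001, 0, 0, 0, 0.1, 0, 0, 0, 0, 0, 0, 0.1, 0, 0, 0, 0, 0, 0, 0.1]'

```text
time_s: 10.9
eef_pos: [0.4904, -0.0006, 0.1185]
eef_rot: [[-0.998, 0.063, 0.002], [0.063, 0.998, 0.002], [-0.001, 0.002, -1.0]]
force: [-0.0, -0.6, 0.3]
gripper_width: 0.291
finger_force: 59.7
```

```bash
python3 - <<'E'
from h import *
o=get_obs();print(o['time_s'],o['eef_pos'],o['force'])
q,d2,c2=grab('side'); cv2.imwrite('pics/c4.png',cv2.resize(q[161:211,288:338],(500,500),interpolation=2))
E
```

```text
10.9 [ 0.4904 -0.0006  0.1185] [-0.0067 -0.5564  0.2912]
```

View pics/c4.png

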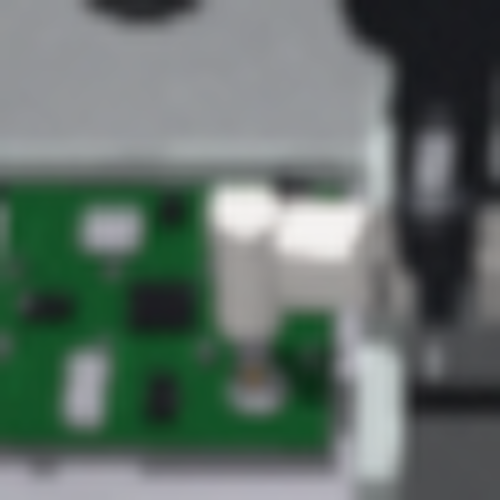

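The brass tip at crop (256,382) stands on the round pad, whose centre is at crop (257,388). I press slightly more and hold, then lift.

Request:
move_arm --targets '[0, 0, 0.001, 0, 0, 0, 0.1, 0, 0, 0, 0, 0, 0, 0.1, 0, 0, 0, 0, 0, 0, 0.1]'

```text
time_s: 11.25
eef_pos: [0.4904, -0.0006, 0.1174]
eef_rot: [[-0.998, 0.063, 0.001], [0.063, 0.998, 0.002], [-0.001, 0.002, -1.0]]
force: [-0.1, 0.1, 1.3]
gripper_width: 0.292
finger_force: 59.8
```

Request:
move_arm --targets '[0, 0, -0.015, 0, 0, 0, 0.1, 0, 0, -0.03, 0, 0, 0, 0.1, 0, 0, 0, 0, 0, 0, 0.1]'

```text
time_s: 11.55
eef_pos: [0.4921, -0.0009, 0.1652]
eef_rot: [[-0.998, 0.063, 0.007], [0.063, 0.998, 0.001], [-0.007, 0.001, -1.0]]
force: [1.0, 0.4, -1.4]
gripper_width: 0.296
finger_force: 59.6
```

```bash
python3 - <<'E'
from h import *
o=get_obs();P=np.array(o['eef_pos']);print(o['time_s'],P,o['force'])
# pad-to-pad shift: 60 mm tester +x, -84 mm y, yaw 1.4 deg, from the touch pose
t=np.radians(1.4); x=np.array([.4904+.001+.06*np.cos(t)+.084*np.sin(t),-.0006+.06*np.sin(t)-.084*np.cos(t),.163])
e=plan(x,176.4,.1,step=.03)
E
```

```text
11.55 [ 0.4921 -0.0009  0.1652] [ 0.9868  0.3908 -1.4095]
-0.017, -0.02, 0.001, 0, 0.002, 0, 0.1, -0.016, -0.019, 0, 0.001, 0.001, 0, 0.1, -0.017, -0.02, 0.001, 0, 0.002, 0, 0.1, -0.016, -0.019, 0, 0, 0.002, 0, 0.1
end [ 0.553  -0.0829  0.1634]
```

Request:
move_arm --targets '[-0.017, -0.02, 0, 0, 0, 0, 0.1, -0.016, -0.019, 0, 0, 0, 0, 0.1, -0.017, -0.02, 0, 0, 0, 0, 0.1, -0.016, -0.019, 0, 0, 0, 0, 0.1, 0, 0, 0, 0, 0, 0, 0.1]'

```text
time_s: 12.05
eef_pos: [0.5522, -0.0849, 0.161]
eef_rot: [[-0.998, 0.065, 0.001], [0.065, 0.998, 0.001], [-0.001, 0.001, -1.0]]
force: [0.3, 0.6, -0.9]
gripper_width: 0.294
finger_force: 59.6
```

Request:
move_arm --targets '[0, 0, 0.015, 0, 0, 0, 0.1, 0, 0, 0.015, 0, 0, 0, 0.1, 0, 0, 0, 0, 0, 0, 0.1, 0, 0, 0, 0, 0, 0, 0.1]'

```text
time_s: 12.45
eef_pos: [0.5508, -0.0821, 0.1319]
eef_rot: [[-0.998, 0.062, -0.0], [0.062, 0.998, 0.002], [0.0, 0.002, -1.0]]
force: [-0.7, -0.5, -1.1]
gripper_width: 0.294
finger_force: 59.6
```

```bash
python3 - <<'E'
from h import *
o=get_obs();print(o['time_s'],o['eef_pos'],o['force'],o['eef_rot'])
q,d2,c2=grab('side'); cv2.imwrite('pics/c5.png',cv2.resize(q[150:200,273:323],(500,500),interpolation=2))
E
```

```text
12.45 [ 0.5508 -0.0821  0.1319] [-0.7141 -0.4563 -1.1002] [[-0.9981  0.0624 -0.0002]
 [ 0.0624  0.998   0.0022]
 [ 0.0003  0.0022 -1.    ]]
```

View pics/c5.png

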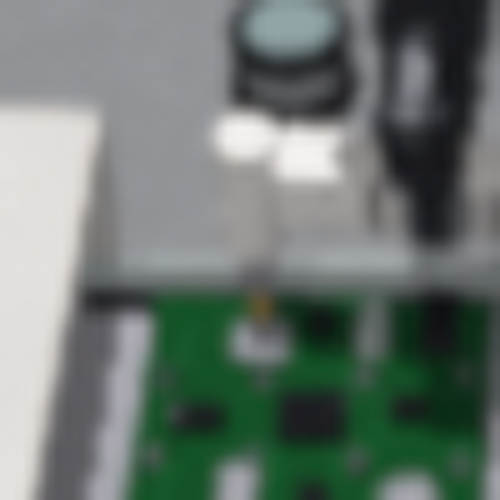

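The tip at crop (262,315) hovers above the square pad at crop (258,342), so I go down about 14 mm.

Request:
move_arm --targets '[0, 0, 0.005, 0, 0, 0, 0.1, 0, 0, 0.004, 0, 0, 0, 0.1, 0, 0, 0.003, 0, 0, 0, 0.1, 0, 0, 0.002, 0, 0, 0, 0.1, 0, 0, 0, 0, 0, 0, 0.1]'

```text
time_s: 13.0
eef_pos: [0.5513, -0.0826, 0.1182]
eef_rot: [[-0.998, 0.063, 0.001], [0.063, 0.998, 0.002], [-0.001, 0.002, -1.0]]
force: [-0.2, 0.5, 0.4]
gripper_width: 0.296
finger_force: 59.8
```

Request:
move_arm --targets '[0, 0, 0.001, 0, 0, 0, 0.1, 0, 0, 0, 0, 0, 0, 0.1, 0, 0, 0, 0, 0, 0, 0.1, 0, 0, 0, 0, 0, 0, 0.1]'

```text
time_s: 13.4
eef_pos: [0.5514, -0.0826, 0.1174]
eef_rot: [[-0.998, 0.063, 0.001], [0.063, 0.998, 0.002], [-0.001, 0.002, -1.0]]
force: [-0.7, 0.3, 1.3]
gripper_width: 0.296
finger_force: 59.9
```

Request:
move_arm --targets '[0, 0, 0, 0, 0, 0, 0.1, 0, 0, -0.02, 0, 0, 0, 0.1, 0, 0, -0.04, 0, 0, 0, 0.1, 0, 0, -0.04, 0, 0, 0, 0.1, 0, 0, 0, 0, 0, 0, 0.1]'

```text
time_s: 13.9
eef_pos: [0.5538, -0.0836, 0.2228]
eef_rot: [[-0.998, 0.063, 0.011], [0.063, 0.998, -0.001], [-0.011, -0.001, -1.0]]
force: [0.2, 0.5, -1.2]
gripper_width: 0.294
finger_force: 59.7
```

```bash
python3 - <<'E'
from h import *
o=get_obs();print(o['time_s'],o['eef_pos'])
e=plan((.4325,.308,.21),176.4,.1,step=.045)
E
```

```text
13.9 [ 0.5538 -0.0836  0.2228]
0.015, 0.038, 0.001, 0, 0.001, 0, 0.1, 0.014, 0.039, 0.001, 0, 0.001, 0, 0.1, 0.015, 0.038, 0.001, 0, 0.001, 0, 0.1, 0.014, 0.038, 0.001, 0, 0.002, 0, 0.1, 0.015, 0.039, 0.002, 0, 0.001, 0, 0.1
0.014, 0.038, 0.001, 0, 0.001, 0, 0.1, 0.015, 0.038, 0.001, -0.001, 0.001, 0, 0.1, 0.015, 0.039, 0.001, 0, 0.001, 0, 0.1, 0.014, 0.038, 0.001, 0, 0.001, 0, 0.1, 0.015, 0.038, 0.002, 0, 0.001, 0, 0.1
end [0.4322 0.3078 0.2097]
```

Request:
move_arm --targets '[0.015, 0.038, 0.001, 0, 0, 0, 0.1, 0.014, 0.039, 0.001, 0, 0, 0, 0.1, 0.015, 0.038, 0.001, 0, 0, 0, 0.1, 0.014, 0.038, 0.001, 0, 0, 0, 0.1, 0.015, 0.039, 0.002, 0, 0, 0, 0.1]'

```text
time_s: 14.4
eef_pos: [0.4894, 0.1147, 0.2107]
eef_rot: [[-0.998, 0.063, 0.0], [0.063, 0.998, 0.002], [-0.0, 0.002, -1.0]]
force: [0.7, 0.4, -0.2]
gripper_width: 0.297
finger_force: 59.6
```

Request:
move_arm --targets '[0.014, 0.038, 0.001, 0, 0, 0, 0.1, 0.015, 0.038, 0.001, 0, 0, 0, 0.1, 0.015, 0.039, 0.001, 0, 0, 0, 0.1, 0.014, 0.038, 0.001, 0, 0, 0, 0.1, 0.015, 0.038, 0.002, 0, 0, 0, 0.1]'

```text
time_s: 14.9
eef_pos: [0.4285, 0.31, 0.2049]
eef_rot: [[-0.998, 0.063, 0.0], [0.063, 0.998, 0.001], [-0.0, 0.001, -1.0]]
force: [1.0, -0.6, -1.1]
gripper_width: 0.294
finger_force: 59.6
```

Request:
move_arm --targets '[0, 0, 0.03, 0, 0, 0, 0.1, 0, 0, 0.03, 0, 0, 0, 0.1, 0, 0, 0.02, 0, 0, 0, 0.1, 0, 0, 0, 0, 0, 0, 0.1, 0, 0, 0, 0, 0, 0, 0.1]'

```text
time_s: 15.4
eef_pos: [0.4295, 0.3087, 0.1256]
eef_rot: [[-0.998, 0.063, 0.0], [0.063, 0.998, 0.001], [-0.0, 0.001, -1.0]]
force: [0.0, 0.3, 0.3]
gripper_width: 0.296
finger_force: 59.7
```

```bash
python3 - <<'E'
from h import *
o=get_obs();print(o['time_s'],o['eef_pos'])
e=plan((.4325,.308,.0806),176.4,.1,step=.015)
q,d2,c2=grab('side'); cv2.imwrite('pics/c6.png',cv2.resize(q[230:310,300:390],(720,560)[:2],interpolation=2))
E
```

```text
15.4 [0.4295 0.3087 0.1256]
-0.001, 0, 0.011, 0, 0, 0, 0.1, -0.001, 0, 0.011, 0.001, 0, 0, 0.1, 0, 0, 0.012, 0, 0, 0, 0.1, -0.001, -0.001, 0.011, 0, 0, 0, 0.1
end [0.4325 0.3075 0.0806]
```

View pics/c6.png

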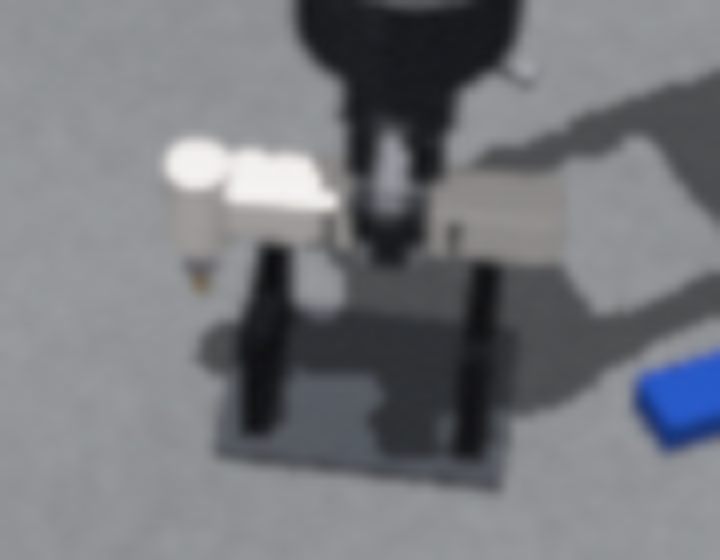

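The probe hangs level above both uprights (crop 270,250 and 480,265), so I lower it.

Request:
move_arm --targets '[-0.001, 0, 0.015, 0, 0, 0, 0.1, -0.001, 0, 0.012, 0, 0, 0, 0.1, -0.001, 0, 0.009, 0, 0, 0, 0.1, 0, 0, 0.005, 0, 0, 0, 0.1, 0, 0, 0, 0, 0, 0, 0.1]'

```text
time_s: 15.95
eef_pos: [0.4324, 0.3085, 0.0843]
eef_rot: [[-0.998, 0.063, 0.0], [0.063, 0.998, 0.001], [-0.0, 0.001, -1.0]]
force: [0.4, -0.0, -2.0]
gripper_width: 0.293
finger_force: 59.7
```

Request:
move_arm --targets '[0, 0, 0.002, 0, 0, 0, 0.1, 0, 0, 0.001, 0, 0, 0, 0.1, 0, 0, 0, 0, 0, 0, 0.1]'

```text
time_s: 16.25
eef_pos: [0.4327, 0.3087, 0.082]
eef_rot: [[-0.998, 0.063, 0.001], [0.063, 0.998, 0.002], [-0.001, 0.002, -1.0]]
force: [-0.3, -0.8, -1.2]
gripper_width: 0.295
finger_force: 59.7
```

Request:
move_arm --targets '[0, 0, 0.001, 0, 0, 0, 0.1, 0, 0, 0.001, 0, 0, 0, 0.1, 0, 0, 0, 0, 0, 0, 0.1]'

```text
time_s: 16.55
eef_pos: [0.4328, 0.3088, 0.0806]
eef_rot: [[-0.998, 0.063, 0.002], [0.063, 0.998, 0.002], [-0.002, 0.002, -1.0]]
force: [-1.3, -1.3, 4.6]
gripper_width: 0.295
finger_force: 60.6
```

Contact. I open gradually and lift.

Request:
move_arm --targets '[0, 0, 0, 0, 0, 0, 0.4, 0, 0, 0, 0, 0, 0, 0.6, 0, 0, 0, 0, 0, 0, 0.8, 0, 0, 0, 0, 0, 0, 0.9, 0, 0, 0, 0, 0, 0, 0.9]'

```text
time_s: 17.05
eef_pos: [0.4326, 0.3087, 0.0797]
eef_rot: [[-0.998, 0.063, 0.001], [0.063, 0.998, 0.002], [-0.001, 0.002, -1.0]]
force: [-0.5, 0.2, -0.8]
gripper_width: 0.896
finger_force: 0.0
```

Request:
move_arm --targets '[0, 0, -0.02, 0, 0, 0, 0.9, 0, 0, -0.04, 0, 0, 0, 0.9, 0, 0, -0.045, 0, 0, 0, 0.9, 0, 0, -0.045, 0, 0, 0, 0.9, 0.04, 0, 0, 0, 0, 0, 0.9]'

```text
time_s: 17.55
eef_pos: [0.3983, 0.3126, 0.2361]
eef_rot: [[-0.998, 0.065, 0.015], [0.066, 0.998, 0.009], [-0.014, 0.01, -1.0]]
force: [0.0, 0.8, 0.4]
gripper_width: 0.898
finger_force: 0.0
```

Request:
move_arm --targets '[0.04, 0, 0, 0, 0, 0, 0.9, 0.04, 0, 0, 0, 0, 0, 0.9, 0, 0, 0, 0, 0, 0, 0.9, 0, 0, 0, 0, 0, 0, 0.9]'

```text
time_s: 17.95
eef_pos: [0.3125, 0.3162, 0.2302]
eef_rot: [[-0.998, 0.061, 0.002], [0.061, 0.998, 0.002], [-0.002, 0.002, -1.0]]
force: [-0.3, 0.4, 0.2]
gripper_width: 0.899
finger_force: 0.0
```

```bash
python3 - <<'E'
from h import *
o=get_obs();print(o['time_s'],o['eef_pos'],o['force'])
p,d,c=grab('top'); q,_,_=grab('side')
cv2.imwrite('pics/f.png',np.vstack([cv2.resize(p[125:265,180:400],(471,300),interpolation=2),cv2.resize(q[190:310,290:478],(471,300),interpolation=2)]))
E
```

```text
17.95 [0.3125 0.3162 0.2302] [-0.2913  0.43    0.1772]
```

View pics/f.png

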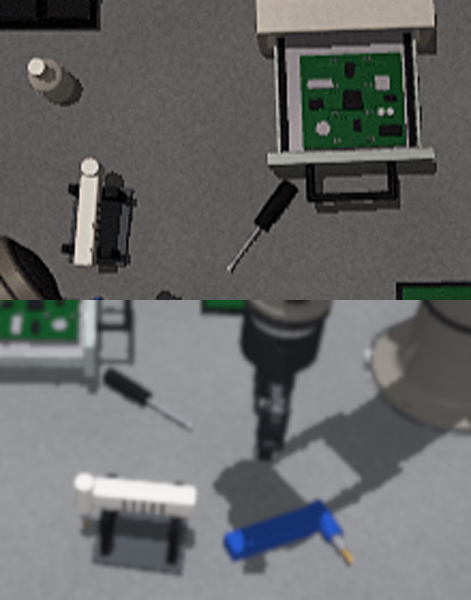

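The probe lies level across both uprights (top part 88,215; side part 137,495). The drawer is out and the gripper is clear.

```bash
python3 -c "from cell import job;print(job.job_done())"
```

```text
the job is handed in; nothing more can be done
None
```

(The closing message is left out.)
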